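Trip the hidden drawer latch with the release rod

TASK

Take the thin release rod with the blue handle out of the rack and push it down through the brass-edged hole in the top of the dark wooden drawer housing, until its collar is down on the housing and the hidden latch lets the maple drawer spring open. Let go and leave the rod standing upright in the hole with its collar down, the drawer open; leave the orange-handled plug where it stands in the rack.

Things in the scene. Friction and masses are not known exactly. Their poses are not given: they have to be found in the camera images.
- rod: Release rod, loose (60 g), upright in a fixed green rack (75 mm high, two places 85 mm apart). Round blue handle 18 mm wide, 45 tall; below it a collar 40 mm wide, 5 thick, resting on the rack; below that a steel shaft 8 mm wide, 51 long, hanging in a 30 mm hole. Origin: centre of the collar's underside; z up: handle from z = 5 to 50 mm, tip at -51. Round: any grasp yaw.
- plug: Bystander in the rack's other place (either may be in either): like the rod, same origin, but with an orange handle and a thick 26 mm shaft that does not fit the hole. Not to be moved.
- hole (a point): Mouth centre of the round 22 mm hole, edged in brass, in a dark wooden housing's flat top (150 x 120 mm, 92 mm high, fixed on a jig plate). z up, -x to the drawer's front. Sprung latch pad 40 mm below: 4 N starts it, about 7 N trips it 7 to 9 mm down; after 11 mm the collar meets the top. Drawer open, the pad stays down. Red-handled clamp 60 mm off, 20 mm above the top.
- drawer (a joint): Maple drawer in the housing's front: 0 = shut and latched, 0.045 = fully open (m, out along the hole frame's -x). Once unlatched, a spring drives it fully open within a second; it needs a free 45 mm in front.
Not all that is in view belongs to the job. What is shaped like the rod but turquoise is not meant.

How it is judged:
By the outcome, as a careful person would: the job done as asked, in the order asked, and still so for the second after the job is handed in, with the robot touching nothing.
It also fails if it takes over 45 s, if anything falls off the work surface, if the arm or the gripper's body presses on something with over 40 N, if the wrist force passes 120 N, or if a joint passes its speed limit or range.

ROBOT

A 6-joint arm with a two-finger parallel gripper is mounted at the origin on the work surface. World frame = base frame: x ahead of the robot, y to its left, z up, the work surface at z = 0. Lengths are in m, angles in rad, forces in N, time in s.
With the tool pointing down it reaches from about 0.225 to 0.875 m from the base axis. Payload 3.4 kg.
Tool frame: the origin (TCP) lies at the very end of the fingers, on their centre line; the grasp point (between the pads) lies behind it (manip.grasp_offset is the z of the grasp point in the tool frame, in m); z points along the fingers, y is the line along which they close (so a half turn about z gives the same grasp; the last joint's range is limited). The gripper opens to 85 mm and grips with 20 to 120 N. Pads are 22 mm wide; open, the fingers measure 114 mm over their backs; the gripper's body (76 mm by 85 mm) begins 54 mm behind the grasp point. The pads swing forward as they close: fully open they stand 13 mm farther back than shut.
Start: joints at [1.002, 0.276, 1.505, -0, 1.361, -0.121], TCP at [0.249, 0.518, 0.209] pointing down, gripper open.
Joint ranges: [-2.89, 2.89], [-0.75, 2.08], [0.22, 2.7], [-1.18, 4.32], [0.11, 2.71], [-2.7, 2.7]. Speed limits (rad/s): [2.57, 2.57, 3.14, 3.14, 3.14, 3.14].

INTERFACE

Orientations are given as a unit quaternion [w, x, y, z].
In Python, from rig import manip gives the robot as it stands.
- The arm moves only by the shell command python3 -m pendant 'ROWS' [FORCE]. ROWS is JSON, a list of rows, each an object of numbers: "dx", "dy", "dz": the shift along the tool's x, y, z in m; "rx", "ry", "rz": the turn, a rotation vector about the tool's x, y, z in degrees; "hand": the finger opening in m, from 0 to 0.0854. In form: [{"dx": .., "dy": .., "dz": .., "rx": .., "ry": .., "rz": .., "hand": ..}, ...]. A call has 1 to 12 rows; each row shifts and turns the commanded pose from where the row before left it, along the tool's axes as they then stand; what a row does not reach is not made up. A row lasts 1/12 s, in which the tool goes at most 41.7 mm and 7.16 degrees, less where a joint would pass 70% of its speed; a pose out of reach is approached as far as the arm can. A call is refused whole if a number of a shift passes 0.0417 or a number of a turn 7.16, either way. A call with a gripper value outside its range is refused whole. The fingers move at their own pace and stop on an object; FORCE is the grip in N (left out, the last holds). Time passes only in rows, so rows that do not move let the fingers close. It gives the time, the measured TCP pose, the force, the opening and the grip force at its end, in the units of the state.
- manip.get_state(): the state, without advancing time (a new reading comes with each control period).
- manip.get_image(name): name is "scene" or "top" or "wrist"; returns a dict with "frame" (420x560x3 uint8, red, green, blue), "fx", "fy", "cx", "cy" (pixels), "position" and "attitude" of the camera in the world; the wrist camera has in their place "mount" (4x4, takes a point from camera to tool coordinates, whose origin is the TCP and whose axes are the flange's). Camera axes: x right, y up, looking along -z (the intrinsics and any distortion apply to the point x, -y, -z); pixel columns grow to the right and rows downward; lengths in m; the calibration is good to about 2 mm. A picture is of the moment at which its call begins: read the wrist's pose just before it. There is no depth.
- manip.sign_off(): hands the job in; it is judged then, once.
The state is a dict: "clock": time; "qpos": joint angles; "qd": joint speeds; "effort": joint torques, N m; "position": TCP position; "ee_rot": TCP orientation; "contact_force": force on the tool from outside, world axes, zero at the start; "moment": the same for the moment, N m; "width": finger opening in m; "gripper_force": force on a finger pad.
Only numpy, scipy, OpenCV 4.12 (cv2) and the standard library are available. Lean on these libraries where they do the work, as an engineer would, in place of code of your own. Each camera call takes 0.05 s, during which the arm holds its last target. There are 200 camera calls.

## Working session

There is one attempt and no reset: what is moved stays moved. The work goes in short steps, Python scripts to look and compute and a shell command to move; the robot and the scene stay as the last step left them, time stands still between calls to the robot, and variables do not carry over. Pictures are saved under pics/ and viewed, at most 13 in all, crops included, and the job is handed in when it is done.

```bash
ls; mkdir -p pics
cat > h.py <<'E'
import numpy as np, cv2, json
from rig import manip
from scipy.spatial.transform import Rotation as R
def Rq(q): return R.from_quat([q[1],q[2],q[3],q[0]]).as_matrix()
def grab(n,save=None):
    s=manip.get_state(); im=manip.get_image(n)
    if n=='wrist':
        T=np.eye(4);T[:3,:3]=Rq(s['ee_rot']);T[:3,3]=s['position'];T=T@np.array(im['mount'])
        im['P'],im['A']=T[:3,3],T[:3,:3]
    else:
        a=np.array(im['attitude']); im['P']=np.array(im['position']); im['A']=a if a.shape==(3,3) else Rq(a)
    if save: cv2.imwrite('pics/'+save,cv2.cvtColor(im['frame'],cv2.COLOR_RGB2BGR))
    return im
def ray(im,u,v):
    d=im['A']@np.array([(u-im['cx'])/im['fx'],-(v-im['cy'])/im['fy'],-1.]); return im['P'],d/np.linalg.norm(d)
def onz(im,u,v,z):
    p,d=ray(im,u,v); return p+d*(z-p[2])/d[2]
def cross(rays):
    A=np.zeros((3,3));b=np.zeros(3)
    for p,d in rays:
        M=np.eye(3)-np.outer(d,d);A+=M;b+=M@p
    x=np.linalg.solve(A,b); return x,[np.linalg.norm((np.eye(3)-np.outer(d,d))@(x-p)) for p,d in rays]
E
python3 - <<'E'
from h import *
print(manip.get_state(), manip.grasp_offset)
for n in('scene','top','wrist'):
    im=grab(n,n+'0.png'); print(n,{k:v for k,v in im.items() if k!='frame'})
E
```

```text
pics
{'clock': 0.0, 'qpos': array([ 1.00198324e+00,  2.76582323e-01,  1.50617709e+00,  7.18964696e-06,
        1.36068899e+00, -1.20960414e-01]), 'qd': array([-0.0012577 ,  0.0002083 , -0.00013115,  0.00058116,  0.00029139,
       -0.00026902]), 'effort': array([ 9.18053920e-04, -4.16766715e+01, -2.45813477e+01,  1.69749211e-05,
        1.09979571e-02, -1.08776604e-05]), 'position': array([0.24865529, 0.51780205, 0.20832946]), 'ee_rot': array([-3.17013264e-04,  2.22060271e-01,  9.75032500e-01, -8.72047042e-04]), 'contact_force': array([-0.23519748, -0.59865385,  0.57497495]), 'moment': array([-0.03539213, -0.03522579, -0.01034753]), 'gripper_force': 0.0, 'width': 0.08544979717327565} -0.0187
scene {'fx': 419.95245285218283, 'fy': 419.95245285218283, 'cx': 280.17730120506883, 'cy': 212.1589777685361, 'position': array([ 0.85932562, -0.16225033,  0.68081904]), 'attitude': array([0.82408467, 0.24266687, 0.15000702, 0.48938241]), 'P': array([ 0.85932562, -0.16225033,  0.68081904]), 'A': array([[ 0.47600551, -0.73378161,  0.48475077],
       [ 0.87938855,  0.4032353 , -0.25313451],
      
[... 478 characters left out ...]
]])}
wrist {'fx': 300.9289516023771, 'fy': 300.9289516023771, 'cx': 282.4764992379943, 'cy': 208.65046152472496, 'mount': array([[ 6.73237981e-04,  9.52568973e-01,  3.04322031e-01,
         7.81206459e-02],
       [ 9.99998203e-01, -1.01913740e-04, -1.89324743e-03,
         8.54477791e-04],
       [-1.77243417e-03,  3.04322758e-01, -9.52567330e-01,
        -1.67036052e-01],
       [ 0.00000000e+00,  0.00000000e+00,  0.00000000e+00,
         1.00000000e+00]]), 'P': array([0.17880398, 0.55270073, 0.37548758]), 'A': array([[ 4.32398442e-01, -8.58943030e-01, -2.74314523e-01],
       [ 9.01682627e-01,  4.11957940e-01,  1.31373874e-01],
       [ 1.63372112e-04, -3.04150499e-01,  9.52623980e-01]])}
```

View pics/scene0.png

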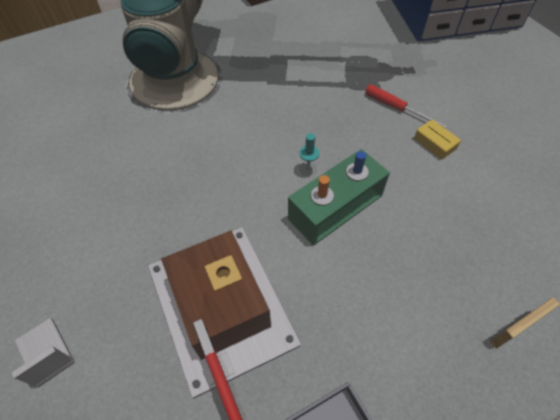

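View pics/top0.png

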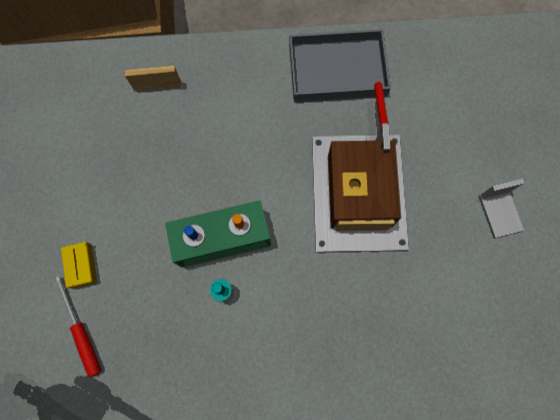

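The scene view shows the blue rod at (360,163) and the orange plug at (323,188) in the rack, with the turquoise decoy at (310,147). The hole is at (223,271) and the red clamp is by the far edge of the housing. The top view shows blue at (191,232), orange at (238,222) and the hole at (354,184). The maple front faces the robot, with free space before it.

```bash
cat > m.py <<'E'
from h import *
W={'blue':((108,90,40),(128,255,255)),'orange':((4,150,90),(14,255,255)),'brass':((20,110,110),(30,255,255))}
def comps(im,c,box,amin=20):
    m=cv2.inRange(cv2.cvtColor(im['frame'],cv2.COLOR_RGB2HSV),*W[c]); k=np.zeros_like(m); x0,y0,x1,y1=box; k[y0:y1,x0:x1]=m[y0:y1,x0:x1]
    n,_,st,ce=cv2.connectedComponentsWithStats(k)
    return [(st[i],ce[i],_==i) for i in range(1,n) if st[i][4]>=amin]
E
python3 - <<'E'
from m import *
S=grab('scene');T=grab('top')
B={'blue':((335,140,390,185),(165,210,215,250)),'orange':((300,165,345,205),(220,205,260,240)),'brass':((195,250,250,295),(335,165,375,205))}
C={}
for c,(a,b) in B.items():
    for im,bx,n in((S,a,'S'),(T,b,'T')):
        cs=comps(im,c,bx); 
        for st,ce,_ in cs: print(c,n,st,ce.round(1))
        C[c,n]=max(cs,key=lambda t:t[0][4])
    x,r=cross([ray(S,*C[c,'S'][1]),ray(T,*C[c,'T'][1])]); print(c,'centroid X',x.round(4),np.round(r,4))
# hole: hull of brass minus brass
H=[]
for n,im in(('S',S),('T',T)):
    m=C['brass',n][2].astype(np.uint8); ctr,_=cv2.findContours(m,cv2.RETR_CCOMP,cv2.CHAIN_APPROX_NONE)
    rect=cv2.approxPolyDP(cv2.convexHull(max(ctr,key=cv2.contourArea)),4,True)[:,0]
    print(n,'corners',rect.tolist())
    inner=[(cv2.contourArea(q),cv2.boundingRect(q),cv2.fitEllipse(q)) for q in ctr if len(q)>=5]; print(inner)
    h=cv2.fillPoly(m*0,[rect],1); mo=cv2.moments(h,True); u=(mo['m10']/mo['m00'],mo['m01']/mo['m00']); H.append(ray(im,*u)); print('plate c',u, onz(im,*u,.1))
print('hole',cross(H))
E
```

```text
blue S [354 152  12  21 154] [358.9 161.4]
blue T [184 226  14  14 116] [190.5 232.3]
blue centroid X [0.5005 0.1832 0.108 ] [0.0004 0.0004]
orange S [320 176   9   8  54] [323.6 179.8]Traceback (most recent call last):
  File "<stdin>", line 9, in <module>
ValueError: max() iterable argument is empty
```

```bash
sed -i "s/'orange':((4,150,90),(14,255,255))/'orange':((4,120,60),(17,255,255))/" m.py
python3 - <<'E'
from m import *
S=grab('scene');T=grab('top')
B={'orange':((300,165,345,205),(220,205,260,240)),'brass':((195,250,250,295),(335,165,375,205))}
C={}
for c,(a,b) in B.items():
    for im,bx,n in((S,a,'S'),(T,b,'T')):
        cs=comps(im,c,bx)
        if not cs: print(c,n,'none'); continue
        for st,ce,_ in cs: print(c,n,st,ce.round(1))
        C[c,n]=max(cs,key=lambda t:t[0][4])
    if (c,'T') in C: x,r=cross([ray(S,*C[c,'S'][1]),ray(T,*C[c,'T'][1])]); print(c,'centroid X',x.round(4),np.round(r,4))
H=[]
for n,im in(('S',S),('T',T)):
    m=C['brass',n][2].astype(np.uint8); ctr,_=cv2.findContours(m,cv2.RETR_CCOMP,cv2.CHAIN_APPROX_NONE)
    rect=cv2.approxPolyDP(cv2.convexHull(max(ctr,key=cv2.contourArea)),4,True)[:,0]
    print(n,'corners',rect.tolist(),[onz(im,*p,.1).round(3)[:2].tolist() for p in rect])
    inner=[q for q in ctr if len(q)>=5]; print([(cv2.boundingRect(q),cv2.fitEllipse(q)) for q in inner])
    h=cv2.fillPoly(m*0,[rect],1); mo=cv2.moments(h,True); u=(mo['m10']/mo['m00'],mo['m01']/mo['m00']); H.append(ray(im,*u)); print('plate c',u, onz(im,*u,.1))
print('hole',cross(H))
E
```

```text
orange S [319 176  10  21 158] [323.  185.1]
orange T [232 214  12  15  86] [238.1 221.5]
orange centroid X [0.5142 0.0998 0.1083] [0.0011 0.0011]
brass S [206 257  34  32 483] [222.6 273. ]
brass T [342 172  26  24 502] [354.5 183.8]
brass centroid X [ 0.5737 -0.115   0.0922] [0.0005 0.0005]
S corners [[230, 257], [239, 278], [214, 288], [206, 267]] [[0.558, -0.094], [0.597, -0.097], [0.594, -0.136], [0.556, -0.133]]
[((206, 257, 34, 32), ((222.51101684570312, 272.6051940917969), (27.486404418945312, 31.18360710144043), 66.74137115478516)), ((213, 264, 20, 16), ((222.49095153808594, 271.2113952636719), (13.796753883361816, 18.466901779174805), 72.05193328857422))]
plate c (222.32093023255814, 272.5782945736434) [ 0.57686413 -0.11527411  0.1       ]
T corners [[365, 172], [367, 194], [344, 195], [343, 172]] [[0.592, -0.136], [0.55, -0.135], [0.551, -0.093], [0.595, -0.096]]
[((342, 172, 26, 24), ((354.5011291503906, 183.5745849609375), (26.47561264038086, 27.80259132385254), 127.69141387939453)), ((348, 178, 14, 10), ((354.461181640625, 182.44879150390625), (9.100569725036621, 13.481128692626953), 94.83736419677734))]
plate c (354.63110307414104, 183.3254972875226) [ 0.5719565  -0.11449317  0.1       ]
hole (array([ 0.57387884, -0.11515209,  0.09412164]), [np.float64(0.0003742304433502834), np.float64(0.0003742304433502508)])
```

Brass plate centre comes out at z = 0.094 (expected about 0.092 plus plate), the handles' centroids at z = 0.108, and their spacing at 85 mm, so all agree. Next I move above the rod.

```bash
python3 -m pendant '[{"dx":-0.031,"dy":-0.016},{"dx":-0.031,"dy":-0.016},{"dx":-0.031,"dy":-0.016},{"dx":-0.031,"dy":-0.016},{"dx":-0.031,"dy":-0.016},{"dx":-0.031,"dy":-0.016},{"dx":-0.031,"dy":-0.016},{"dx":-0.031,"dy":-0.016},{"dx":-0.031,"dy":-0.016},{"dx":-0.031,"dy":-0.016},{"dx":-0.031,"dy":-0.016},{"dx":-0.031,"dy":-0.016}]'
python3 -m pendant '[{"rz":6.9},{"rz":6.9},{"rz":6.9},{"rz":6.9},{"rz":6.9},{"rz":6.9},{"rz":6.9},{"rz":6.9},{"hand":0.06},{"hand":0.06}]'
python3 - <<'E'
from m import *
im=grab('wrist','w1.png'); s=manip.get_state(); print(s['clock'],s['position'],Rq(s['ee_rot']).round(3).tolist(),s['contact_force'])
for st,ce,_ in comps(im,'blue',(0,0,560,420),80): print(st,ce)
E
```

```text
0.4 [0.24895472 0.51826557 0.20908534] [[-0.901, 0.433, -0.0], [0.433, 0.901, -0.0], [-0.0, -0.0, -1.0]] [0.02256998 0.13086829 0.14640151]
[ 316    0  244   83 5916] [402.2484787   23.73935091]invalid input
invalid input
```

View pics/w1.png

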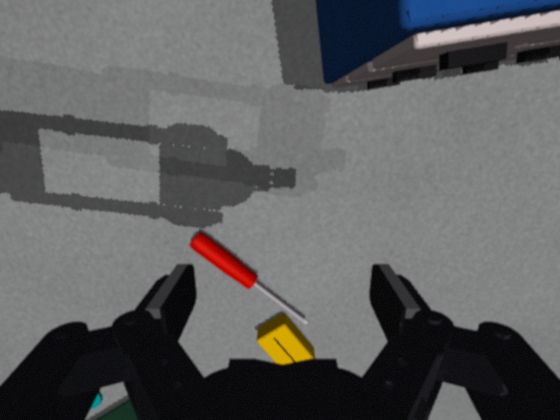

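The picture is from the start pose: the arm has not moved because the rows were refused, and only the screwdriver and cabinet are in view. The rows apparently need every key.

```bash
python3 -m pendant '[{"dx":-0.031,"dy":-0.016,"dz":0,"rx":0,"ry":0,"rz":0,"hand":0.0854},{"dx":-0.031,"dy":-0.016,"dz":0,"rx":0,"ry":0,"rz":0,"hand":0.0854}]'
```

```text
clock: 0.57
position: [0.2907, 0.463, 0.209]
ee_rot: [0.0, 0.22, 0.975, 0.0]
contact_force: [0.9, -0.2, 0.2]
width: 0.0854
gripper_force: 0.0
```

```bash
python3 -m pendant '[{"dx":-0.031,"dy":-0.016,"dz":0,"rx":0,"ry":0,"rz":0,"hand":0.0854},{"dx":-0.031,"dy":-0.016,"dz":0,"rx":0,"ry":0,"rz":0,"hand":0.0854},{"dx":-0.031,"dy":-0.016,"dz":0,"rx":0,"ry":0,"rz":0,"hand":0.0854},{"dx":-0.031,"dy":-0.016,"dz":0,"rx":0,"ry":0,"rz":0,"hand":0.0854},{"dx":-0.031,"dy":-0.016,"dz":0,"rx":0,"ry":0,"rz":0,"hand":0.0854},{"dx":-0.031,"dy":-0.016,"dz":0,"rx":0,"ry":0,"rz":0,"hand":0.0854},{"dx":-0.031,"dy":-0.016,"dz":0,"rx":0,"ry":0,"rz":0,"hand":0.0854},{"dx":-0.031,"dy":-0.016,"dz":0,"rx":0,"ry":0,"rz":0,"hand":0.0854},{"dx":-0.031,"dy":-0.016,"dz":0,"rx":0,"ry":0,"rz":0,"hand":0.0854},{"dx":-0.031,"dy":-0.016,"dz":0,"rx":0,"ry":0,"rz":0,"hand":0.0854}]'
python3 -m pendant '[{"dx":0,"dy":0,"dz":0,"rx":0,"ry":0,"rz":6.9,"hand":0.06},{"dx":0,"dy":0,"dz":0,"rx":0,"ry":0,"rz":6.9,"hand":0.06},{"dx":0,"dy":0,"dz":0,"rx":0,"ry":0,"rz":6.9,"hand":0.06},{"dx":0,"dy":0,"dz":0,"rx":0,"ry":0,"rz":6.9,"hand":0.06},{"dx":0,"dy":0,"dz":0,"rx":0,"ry":0,"rz":6.9,"hand":0.06},{"dx":0,"dy":0,"dz":0,"rx":0,"ry":0,"rz":6.9,"hand":0.06},{"dx":0,"dy":0,"dz":0,"rx":0,"ry":0,"rz":6.9,"hand":0.06},{"dx":0,"dy":0,"dz":0,"rx":0,"ry":0,"rz":6.9,"hand":0.06},{"dx":0,"dy":0,"dz":0,"rx":0,"ry":0,"rz":0,"hand":0.06}]'
python3 - <<'E'
from m import *
im=grab('wrist','w2.png'); s=manip.get_state(); print(s['clock'],s['position'],Rq(s['ee_rot']).round(3).tolist(),s['contact_force'])
for st,ce,_ in comps(im,'blue',(0,0,560,420),80): print(st,ce,onz(im,*ce,.12))
E
```

```text
clock: 1.4
position: [0.502, 0.1827, 0.2094]
ee_rot: [0.0, 0.222, 0.975, 0.0]
contact_force: [0.1, 0.4, -0.6]
width: 0.0855
gripper_force: 0.0
clock: 2.15
position: [0.5012, 0.1842, 0.2093]
ee_rot: [0.0, 0.649, 0.761, 0.0]
contact_force: [0.5, -0.9, -0.5]
width: 0.0597
gripper_force: 0.0
2.2 [0.5011761  0.18418751 0.20928871] [[-0.161, 0.987, 0.0], [0.987, 0.161, 0.0], [0.0, 0.0, -1.0]] [ 0.21322138 -0.34190648  0.08945222]
[271 187  20  29 448] [280.95089286 201.85491071] [0.49990198 0.18761844 0.12      ]
```

View pics/w2.png

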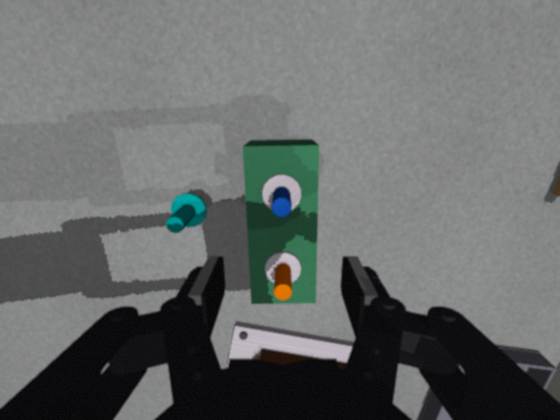

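The wrist view shows the blue handle at (281,202) with its brighter top disc near (282,208), its white collar at (281,195), and the orange plug at (283,280). I'll use the disc and collar separately, each from two views.

Run:
```python
from m import *
for n,box in(('wrist',(255,170,310,222)),('top',(178,215,210,250)),('scene',(340,145,380,185))):
    im=grab(n); hsv=cv2.cvtColor(im['frame'],cv2.COLOR_RGB2HSV); x0,y0,x1,y1=box; h=hsv[y0:y1,x0:x1]
    b=cv2.inRange(h,*W['blue']); v=h[...,2][b>0]; t,_=cv2.threshold(v.reshape(-1,1),0,255,cv2.THRESH_OTSU)
    w=((h[...,1]<60)&(h[...,2]>120)).astype(np.uint8)
    for nm,m,z in(('disc',((b>0)&(h[...,2]>t)).astype(np.uint8),.125),('handle',(b>0).astype(np.uint8),.108),('collar',w,.080)):
        k,_,st,ce=cv2.connectedComponentsWithStats(m)
        if k<2: continue
        i=1+np.argmax(st[1:,4]); hull=cv2.convexHull(np.argwhere(_==i)[:,::-1].astype(np.int32)); r=cv2.fitEllipse(hull) if len(hull)>4 else None
        u=(ce[i]+(x0,y0)) if nm!='collar' else np.array(r[0])+(x0,y0)
        print(n,nm,st[i],u.round(1),onz(im,*u,z).round(4), None if r is None else np.round(r[1],1))
```

```text
wrist disc [ 17  28  19  18 278] [281.  206.5] [0.5004 0.1849 0.125 ] [17.7 19.5]
wrist handle [ 16  18  20  28 448] [280.9 201.9] [0.5004 0.1841 0.108 ] [20.2 28.7]
wrist collar [  7   5  40  35 709] [281.4 193. ] [0.5006 0.1854 0.08  ] [37.  39.8]
top disc [ 6 11 10  9 70] [188.5 230.1] [0.5006 0.1829 0.125 ] [8.6 9.6]
top handle [  6  11  14  14 119] [190.4 232.1] [0.5006 0.1829 0.108 ] [10.  15.5]
top collar [  5  18  18  13 110] [191.5 238.4] [0.4951 0.1867 0.08  ] [14.  18.4]
scene disc [16  7 10  7 51] [360.6 155. ] [0.5005 0.1841 0.125 ] [6.6 8.9]
scene handle [ 14   7  12  21 157] [358.9 161.4] [0.5006 0.1837 0.108 ] [11.4 21.6]Traceback (most recent call last):
  File "<stdin>", line 10, in <module>
TypeError: 'NoneType' object is not subscriptable
```

Disc, handle and collar agree on a rod axis at (0.5005, 0.184) with its top at about 0.125. Now I descend to TCP z of about 0.088 and grip.

```bash
python3 -m pendant '[{"dx":0,"dy":-0.0007,"dz":0.03,"rx":0,"ry":0,"rz":0,"hand":0.06},{"dx":0,"dy":0,"dz":0.03,"rx":0,"ry":0,"rz":0,"hand":0.06},{"dx":0,"dy":0,"dz":0.03,"rx":0,"ry":0,"rz":0,"hand":0.06},{"dx":0,"dy":0,"dz":0.02,"rx":0,"ry":0,"rz":0,"hand":0.06},{"dx":0,"dy":0,"dz":0.011,"rx":0,"ry":0,"rz":0,"hand":0.06},{"dx":0,"dy":0,"dz":0,"rx":0,"ry":0,"rz":0,"hand":0.06}]'
python3 -m pendant '[{"dx":0,"dy":0,"dz":0,"rx":0,"ry":0,"rz":0,"hand":0.01},{"dx":0,"dy":0,"dz":0,"rx":0,"ry":0,"rz":0,"hand":0.01},{"dx":0,"dy":0,"dz":0,"rx":0,"ry":0,"rz":0,"hand":0.01},{"dx":0,"dy":0,"dz":0,"rx":0,"ry":0,"rz":0,"hand":0.01},{"dx":0,"dy":0,"dz":0,"rx":0,"ry":0,"rz":0,"hand":0.01},{"dx":0,"dy":0,"dz":0,"rx":0,"ry":0,"rz":0,"hand":0.01},{"dx":0,"dy":0,"dz":0,"rx":0,"ry":0,"rz":0,"hand":0.01},{"dx":0,"dy":0,"dz":0,"rx":0,"ry":0,"rz":0,"hand":0.01}]' 60
```

```text
clock: 2.85
position: [0.4982, 0.1835, 0.0854]
ee_rot: [-0.002, 0.648, 0.762, -0.002]
contact_force: [0.4, 0.4, 0.7]
width: 0.0602
gripper_force: 0.0
clock: 3.52
position: [0.5013, 0.1843, 0.0895]
ee_rot: [0.001, 0.648, 0.761, 0.001]
contact_force: [-1.0, -0.4, 5.9]
width: 0.0152
gripper_force: 58.5
```

```bash
python3 -m pendant '[{"dx":0,"dy":0,"dz":0,"rx":0,"ry":0,"rz":0,"hand":0.01},{"dx":0,"dy":0,"dz":-0.004,"rx":0,"ry":0,"rz":0,"hand":0.01},{"dx":0,"dy":0,"dz":-0.004,"rx":0,"ry":0,"rz":0,"hand":0.01},{"dx":0,"dy":0,"dz":-0.004,"rx":0,"ry":0,"rz":0,"hand":0.01},{"dx":0,"dy":0,"dz":0,"rx":0,"ry":0,"rz":0,"hand":0.01},{"dx":0,"dy":0,"dz":0,"rx":0,"ry":0,"rz":0,"hand":0.01}]'
python3 - <<'E'
from h import *
im=grab('wrist','w3.png'); s=manip.get_state(); print(s['clock'],s['position'],s['ee_rot'],s['contact_force'],s['width'])
grab('scene','s3.png')
c=cv2.imread('pics/s3.png')[100:260,240:440]; w=cv2.imread('pics/w3.png')[120:420,100:500]
cv2.imwrite('pics/c3.png',np.hstack([cv2.resize(c,(375,300),interpolation=2),w]))
E
```

```text
clock: 4.02
position: [0.5007, 0.1841, 0.1004]
ee_rot: [0.0, 0.649, 0.761, 0.0]
contact_force: [-0.1, -0.2, -0.2]
width: 0.0155
gripper_force: 58.6
4.0667 [0.50043094 0.1840647  0.10020504] [-2.61140971e-05  6.48510391e-01  7.61205801e-01  2.82440850e-05] [0.18563709 0.43611728 0.2529692 ] 0.01477042320094289
```

View pics/c3.png

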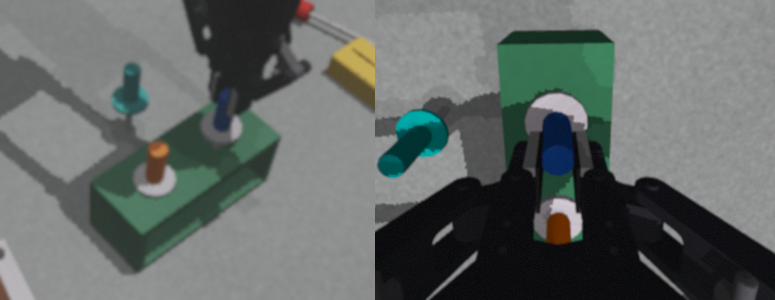

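The fingers hold the blue handle, centred and upright (about (558,150) in the right half). I lift it clear.

```bash
python3 -m pendant '[{"dx":0,"dy":0,"dz":-0.01,"rx":0,"ry":0,"rz":0,"hand":0.01},{"dx":0,"dy":0,"dz":-0.02,"rx":0,"ry":0,"rz":0,"hand":0.01},{"dx":0,"dy":0,"dz":-0.02,"rx":0,"ry":0,"rz":0,"hand":0.01},{"dx":0,"dy":0,"dz":-0.02,"rx":0,"ry":0,"rz":0,"hand":0.01},{"dx":0,"dy":0,"dz":-0.02,"rx":0,"ry":0,"rz":0,"hand":0.01},{"dx":0,"dy":0,"dz":-0.02,"rx":0,"ry":0,"rz":0,"hand":0.01},{"dx":0,"dy":0,"dz":-0.01,"rx":0,"ry":0,"rz":0,"hand":0.01},{"dx":0,"dy":0,"dz":0,"rx":0,"ry":0,"rz":0,"hand":0.01},{"dx":0,"dy":0,"dz":0,"rx":0,"ry":0,"rz":0,"hand":0.01}]'
python3 - <<'E'
from h import *
im=grab('wrist','w4.png'); s=manip.get_state(); print(s['clock'],s['position'],s['ee_rot'],s['contact_force'],s['width'])
grab('scene','s4.png')
c=cv2.imread('pics/s4.png')[30:230,240:440]; w=cv2.imread('pics/w4.png')[120:420,100:500]
cv2.imwrite('pics/c4.png',np.hstack([cv2.resize(c,(400,400),interpolation=2)[:300],w]))
E
```

```text
clock: 4.87
position: [0.5004, 0.1841, 0.2204]
ee_rot: [0.0, 0.648, 0.761, 0.0]
contact_force: [-0.5, 0.0, -2.4]
width: 0.0154
gripper_force: 58.6
4.9167 [0.49981962 0.18394271 0.21939573] [-4.83691126e-04  6.48503591e-01  7.61211227e-01 -5.71821309e-04] [-0.8339801  -0.15758345 -0.75029892] 0.015485447664947525
```

View pics/c4.png

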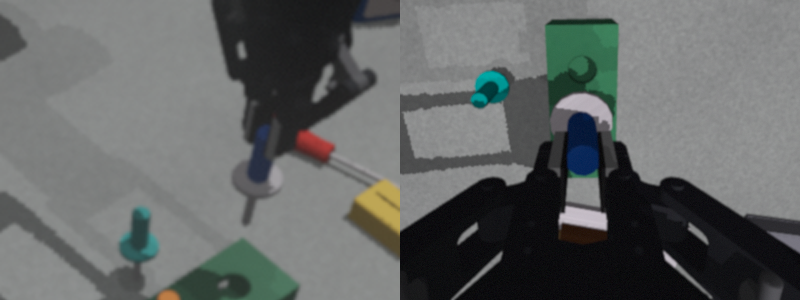

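The rod is out of the rack, held with its collar and shaft visible, and the rack hole is empty. Before going to the hole I check its tilt and the collar offset.

```bash
cat >> h.py <<'E'
def proj(im,X):
    c=im['A'].T@(np.array(X)-im['P']); return np.array([im['cx']+im['fx']*c[0]/-c[2], im['cy']-im['fy']*c[1]/-c[2]])
E
python3 - <<'E'
from m import *
p=manip.get_state()['position']; b=p-[0,0,.013]
S=grab('scene');T=grab('top');Wi=grab('wrist')
for n,im in(('S',S),('T',T),('W',Wi)):
    print(n,'pred top,collartop,tip',proj(im,b+[0,0,.05]).round(1),proj(im,b+[0,0,.005]).round(1),proj(im,b+[0,0,-.051]).round(1))
    c=proj(im,b+[0,0,.005]).astype(int); r=45 if n=='W' else 30
    x0,y0=c-r; f=im['frame'][y0:y0+2*r,x0:x0+2*r]; h=cv2.cvtColor(f,cv2.COLOR_RGB2HSV)
    w=((h[...,1]<40)&(h[...,2]>135)).astype(np.uint8)
    k,l,st,ce=cv2.connectedComponentsWithStats(w)
    for i in range(1,k):
        if st[i,4]>60:
            e=cv2.fitEllipse(cv2.convexHull(np.argwhere(l==i)[:,::-1].astype(np.int32))); print(' white',st[i]+[x0,y0,0,0,0],(np.array(e[0])+(x0,y0)).round(1),np.round(e[1],1))
    B=cv2.inRange(h,*W['blue']); k,l,st,ce=cv2.connectedComponentsWithStats(B)
    for i in range(1,k):
        if st[i,4]>15: print(' blue',st[i]+[x0,y0,0,0,0],(ce[i]+(x0,y0)).round(1))
f=S['frame'];c=proj(S,b+[0,0,-.02]).astype(int)
h=cv2.resize(f[c[1]-40:c[1]+40,c[0]-40:c[0]+40],(560,560),interpolation=2);print('crop origin',c-40); cv2.imwrite('pics/c5.png',h[...,::-1])
E
```

```text
S pred top,collartop,tip [373.5  95.7] [368.4 118.2] [362.8 142.8]
 white [ 338   88   60   60 1506] [366.8 121.2] [59.6 83. ]
 blue [365  92  10  28 162] [369.3 107.3]
T pred top,collartop,tip [169.4 211.9] [176.5 219.1] [184.2 227. ]
 blue [175 208   8  16  36] [179.  216.1]
W pred top,collartop,tip [281.  281.4] [281.5 243.5] [281.8 214.9]
 white [318 198   8  66 469] [321.7 236.3] [  7.7 122.9]
 white [256 214  56  36 864] [283.6 236.1] [44.4 57.7]
 blue [ 266  233   33   55 1549] [282. 262.]
crop origin [325  89]
```

View pics/c5.png

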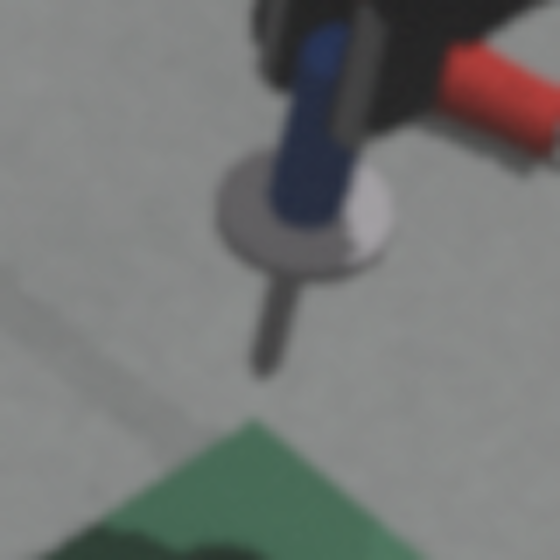

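Measured handle top (371,94), collar (368.6,119.3) and tip (362.6,142.1) match an upright rod to within about 1 px. I move over the hole now, and work out the clamp's height on the way.

```bash
python3 -m pendant '[{"dx":-0.0307,"dy":0.0024,"dz":0,"rx":0,"ry":0,"rz":0,"hand":0.01},{"dx":-0.0307,"dy":0.0024,"dz":0,"rx":0,"ry":0,"rz":0,"hand":0.01},{"dx":-0.0307,"dy":0.0024,"dz":0,"rx":0,"ry":0,"rz":0,"hand":0.01},{"dx":-0.0307,"dy":0.0024,"dz":0,"rx":0,"ry":0,"rz":0,"hand":0.01},{"dx":-0.0307,"dy":0.0024,"dz":0,"rx":0,"ry":0,"rz":0,"hand":0.01},{"dx":-0.0307,"dy":0.0024,"dz":0,"rx":0,"ry":0,"rz":0,"hand":0.01}]'
python3 - <<'E'
from h import *
S=grab('scene');T=grab('top')
for n,im,b in(('S',S,(180,300,260,420)),('T',T,(360,70,400,160))):
    x0,y0,x1,y1=b;h=cv2.cvtColor(im['frame'][y0:y1,x0:x1],cv2.COLOR_RGB2HSV)
    m=(((h[...,0]<4)|(h[...,0]>172))&(h[...,1]>170)&(h[...,2]>70)).astype(np.uint8)
    k,l,st,ce=cv2.connectedComponentsWithStats(m);i=1+np.argmax(st[1:,4]);p=np.argwhere(l==i)[:,::-1]+(x0,y0)
    e=p[p[:,1]<=p[:,1].min()+2].mean(0) if n=='S' else p[p[:,1]>=p[:,1].max()-2].mean(0)
    print(n,st[i],e); globals()['r'+n]=ray(im,*e)
print(cross([rS,rT]))
w=grab('wrist','w6.png')
E
```

```text
clock: 5.62
position: [0.5438, 0.0032, 0.2194]
ee_rot: [-0.001, 0.648, 0.761, -0.0]
contact_force: [1.0, 0.2, -0.3]
width: 0.0152
gripper_force: 58.6Traceback (most recent call last):
  File "<stdin>", line 6, in <module>
    return _wrapfunc(a, 'argmax', axis=axis, out=out, **kwds)
    return bound(*args, **kwds)
ValueError: attempt to get argmax of an empty sequence
```

The gripper hides the clamp in one view, so I use the pictures from the start for it and take the wrist view now.

Run:
```python
from h import *
S=grab('scene');T=grab('top')
for n,im,b,f in(('S',S,(180,300,260,420),'scene0'),('T',T,(360,70,400,160),'top0')):
    im['frame']=cv2.imread(f'pics/{f}.png')[...,::-1].copy()
    x0,y0,x1,y1=b;h=cv2.cvtColor(im['frame'][y0:y1,x0:x1].copy(),cv2.COLOR_RGB2HSV)
    m=(((h[...,0]<4)|(h[...,0]>172))&(h[...,1]>150)&(h[...,2]>70)).astype(np.uint8)
    k,l,st,ce=cv2.connectedComponentsWithStats(m);i=1+np.argmax(st[1:,4]);p=np.argwhere(l==i)[:,::-1]+(x0,y0)
    e=p[p[:,1]<=p[:,1].min()+2].mean(0) if n=='S' else p[p[:,1]>=p[:,1].max()-2].mean(0)
    print(n,st[i],e); globals()['r'+n]=ray(im,*e)
print(cross([rS,rT]))
w=grab('wrist','w6.png')
p=manip.get_state()['position']
print(p,'hole pred px',proj(w,[.574,-.115,.094]))
```

```text
S [ 26  53  35  67 669] [212.09090909 354.45454545]
T [ 15  12  13  46 333] [380.75 125.75]
(array([ 0.68103332, -0.17617684,  0.09881503]), [np.float64(0.0009794057470297656), np.float64(0.0009794057470297174)])
[0.54348588 0.00477898 0.2194859 ] hole pred px [292.01765157 300.09604933]
```

View pics/w6.png

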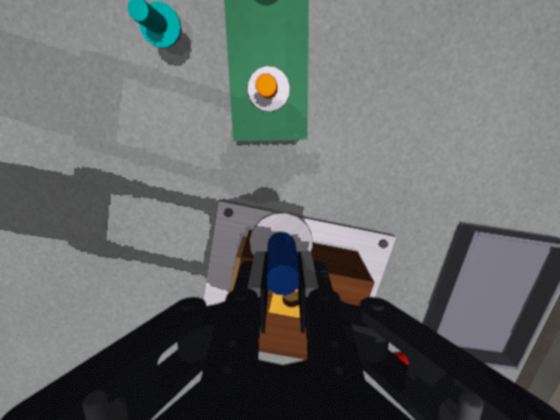

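The wrist view shows the brass-edged hole near (291,297), predicted at (292,300), with the rod above it. The clamp handle is low (z about 0.10) and 0.12 m off, so clear. I go on to the hole.

```bash
python3 -m pendant '[{"dx":-0.0306,"dy":0.0027,"dz":0,"rx":0,"ry":0,"rz":0,"hand":0.01},{"dx":-0.0306,"dy":0.0027,"dz":0,"rx":0,"ry":0,"rz":0,"hand":0.01},{"dx":-0.0306,"dy":0.0027,"dz":0,"rx":0,"ry":0,"rz":0,"hand":0.01},{"dx":-0.0306,"dy":0.0028,"dz":0,"rx":0,"ry":0,"rz":0,"hand":0.01},{"dx":0,"dy":0,"dz":0.02,"rx":0,"ry":0,"rz":0,"hand":0.01},{"dx":0,"dy":0,"dz":0.02,"rx":0,"ry":0,"rz":0,"hand":0.01},{"dx":0,"dy":0,"dz":0.01,"rx":0,"ry":0,"rz":0,"hand":0.01},{"dx":0,"dy":0,"dz":0,"rx":0,"ry":0,"rz":0,"hand":0.01},{"dx":0,"dy":0,"dz":0,"rx":0,"ry":0,"rz":0,"hand":0.01}]'
python3 - <<'E'
from h import *
p=manip.get_state()['position']; b=p-[0,0,.013]; S=grab('scene','s7.png'); T=grab('top')
print(p,'tip px',proj(S,b-[0,0,.051]),'hole px',proj(S,[.574,-.115,.094]),'collar',proj(S,b+[0,0,.005]))
a=S['frame'][215:305,165:285]; c=T['frame'][150:220,310:400]
cv2.imwrite('pics/c7.png',np.hstack([cv2.resize(a,(480,360),interpolation=2),cv2.resize(c,(300,233),interpolation=2)[[*range(233)]+[232]*127]])[...,::-1])
E
```

```text
clock: 6.62
position: [0.5739, -0.1134, 0.1699]
ee_rot: [-0.001, 0.648, 0.762, -0.0]
contact_force: [0.3, 0.7, -0.9]
width: 0.0154
gripper_force: 58.6
[ 0.57392178 -0.11336008  0.16991488] tip px [222.19209401 268.77281538] hole px [222.20895908 272.66734452] collar [217.15543987 251.33417593]
```

View pics/c7.png

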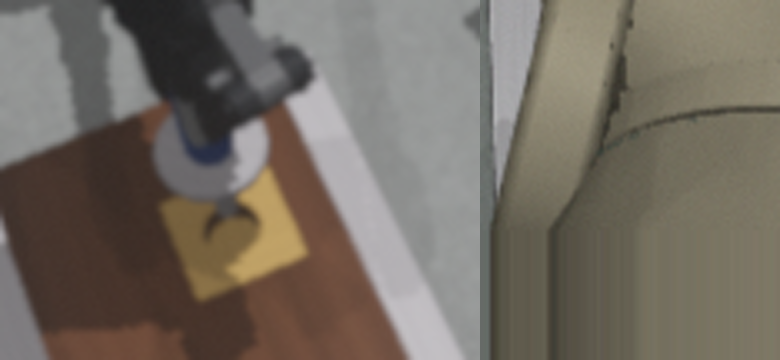

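The rod tip is at scene px (222.5,268), about 12 mm above the hole at (222,272.6), and aligned as predicted. I lower it in with a 1.6 mm correction.

```bash
python3 -m pendant '[{"dx":-0.0016,"dy":0,"dz":0,"rx":0,"ry":0,"rz":0,"hand":0.01},{"dx":0,"dy":0,"dz":0.01,"rx":0,"ry":0,"rz":0,"hand":0.01},{"dx":0,"dy":0,"dz":0.01,"rx":0,"ry":0,"rz":0,"hand":0.01},{"dx":0,"dy":0,"dz":0.005,"rx":0,"ry":0,"rz":0,"hand":0.01},{"dx":0,"dy":0,"dz":0,"rx":0,"ry":0,"rz":0,"hand":0.01}]'
python3 -m pendant '[{"dx":0,"dy":0,"dz":0.008,"rx":0,"ry":0,"rz":0,"hand":0.01},{"dx":0,"dy":0,"dz":0.008,"rx":0,"ry":0,"rz":0,"hand":0.01},{"dx":0,"dy":0,"dz":0.007,"rx":0,"ry":0,"rz":0,"hand":0.01},{"dx":0,"dy":0,"dz":0,"rx":0,"ry":0,"rz":0,"hand":0.01},{"dx":0,"dy":0,"dz":0,"rx":0,"ry":0,"rz":0,"hand":0.01}]'
```

```text
clock: 7.13
position: [0.573, -0.1157, 0.1431]
ee_rot: [-0.002, 0.649, 0.761, -0.001]
contact_force: [-0.5, -1.0, -0.5]
width: 0.0153
gripper_force: 58.6
clock: 7.55
position: [0.574, -0.1161, 0.1214]
ee_rot: [-0.001, 0.649, 0.761, -0.0]
contact_force: [-0.1, -0.1, -1.0]
width: 0.015
gripper_force: 58.6
```

The rod is in the hole with no side force. Next I press onto the latch pad in small steps.

```bash
Z='0'; python3 -m pendant '[{"dx":0,"dy":0,"dz":0.003,"rx":0,"ry":0,"rz":0,"hand":0.01},{"dx":0,"dy":0,"dz":0.003,"rx":0,"ry":0,"rz":0,"hand":0.01},{"dx":0,"dy":0,"dz":0,"rx":0,"ry":0,"rz":0,"hand":0.01},{"dx":0,"dy":0,"dz":0,"rx":0,"ry":0,"rz":0,"hand":0.01}]'
python3 -m pendant '[{"dx":0,"dy":0,"dz":0.003,"rx":0,"ry":0,"rz":0,"hand":0.01},{"dx":0,"dy":0,"dz":0.002,"rx":0,"ry":0,"rz":0,"hand":0.01},{"dx":0,"dy":0,"dz":0,"rx":0,"ry":0,"rz":0,"hand":0.01},{"dx":0,"dy":0,"dz":0,"rx":0,"ry":0,"rz":0,"hand":0.01}]'
python3 -m pendant '[{"dx":0,"dy":0,"dz":0.002,"rx":0,"ry":0,"rz":0,"hand":0.01},{"dx":0,"dy":0,"dz":0,"rx":0,"ry":0,"rz":0,"hand":0.01},{"dx":0,"dy":0,"dz":0,"rx":0,"ry":0,"rz":0,"hand":0.01}]'
```

```text
clock: 7.88
position: [0.575, -0.1163, 0.1166]
ee_rot: [0.001, 0.649, 0.761, 0.0]
contact_force: [0.7, 0.5, 0.7]
width: 0.0146
gripper_force: 58.9
clock: 8.22
position: [0.5753, -0.1164, 0.1123]
ee_rot: [0.001, 0.648, 0.761, 0.0]
contact_force: [-0.4, -0.1, 4.6]
width: 0.0156
gripper_force: 59.4
clock: 8.47
position: [0.5751, -0.1163, 0.1096]
ee_rot: [0.001, 0.649, 0.761, 0.0]
contact_force: [0.5, -0.4, 3.8]
width: 0.0152
gripper_force: 59.1
```

Pad contact shows at about 4 to 5 N, as expected, so I keep going down to the collar.

```bash
python3 -m pendant '[{"dx":0,"dy":0,"dz":0.002,"rx":0,"ry":0,"rz":0,"hand":0.01},{"dx":0,"dy":0,"dz":0,"rx":0,"ry":0,"rz":0,"hand":0.01},{"dx":0,"dy":0,"dz":0,"rx":0,"ry":0,"rz":0,"hand":0.01}]'
python3 -m pendant '[{"dx":0,"dy":0,"dz":0.002,"rx":0,"ry":0,"rz":0,"hand":0.01},{"dx":0,"dy":0,"dz":0,"rx":0,"ry":0,"rz":0,"hand":0.01},{"dx":0,"dy":0,"dz":0,"rx":0,"ry":0,"rz":0,"hand":0.01}]'
python3 -m pendant '[{"dx":0,"dy":0,"dz":0.0015,"rx":0,"ry":0,"rz":0,"hand":0.01},{"dx":0,"dy":0,"dz":0,"rx":0,"ry":0,"rz":0,"hand":0.01},{"dx":0,"dy":0,"dz":0,"rx":0,"ry":0,"rz":0,"hand":0.01}]'
```

```text
clock: 8.72
position: [0.574, -0.1161, 0.1067]
ee_rot: [-0.0, 0.648, 0.761, -0.0]
contact_force: [0.3, 1.2, 1.3]
width: 0.0154
gripper_force: 58.9
clock: 8.97
position: [0.574, -0.1163, 0.1065]
ee_rot: [-0.0, 0.648, 0.761, -0.0]
contact_force: [-3.4, 0.3, 10.2]
width: 0.0151
gripper_force: 59.9
clock: 9.22
position: [0.574, -0.1163, 0.1064]
ee_rot: [0.0, 0.648, 0.761, -0.0]
contact_force: [-4.8, 0.7, 17.6]
width: 0.0152
gripper_force: 60.7
```

The descent stopped at z = 0.1065 with the force rising to 17.6 N, so the collar is on the housing. I check the drawer.

Run:
```python
from h import *
S=grab('scene'); a=S['frame'][200:400,120:340]
cv2.imwrite('pics/c8.png',cv2.resize(a,(660,600),interpolation=2)[...,::-1])
```

```text
(no output)
```

View pics/c8.png

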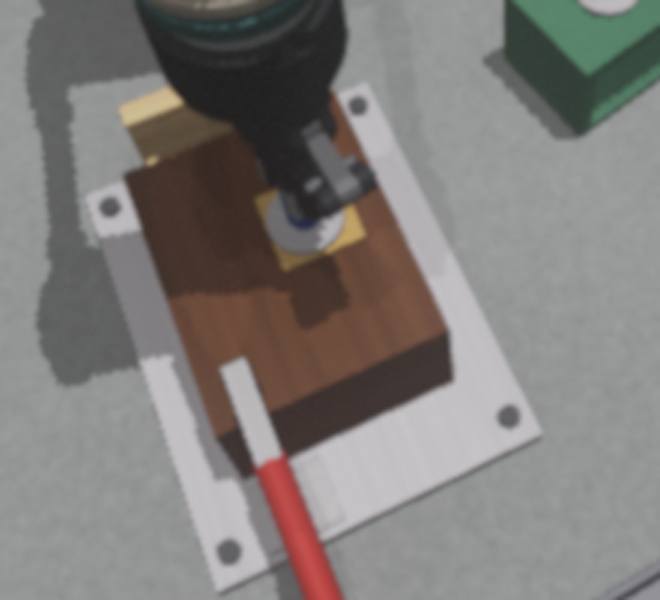

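The picture shows the maple drawer sprung out at crop (150,115) and the collar flat on the brass plate at (303,222). I relieve the push, open part-way and retreat straight up.

```bash
python3 -m pendant '[{"dx":0,"dy":0,"dz":-0.001,"rx":0,"ry":0,"rz":0,"hand":0.01},{"dx":0,"dy":0,"dz":-0.0015,"rx":0,"ry":0,"rz":0,"hand":0.01},{"dx":0,"dy":0,"dz":0,"rx":0,"ry":0,"rz":0,"hand":0.01},{"dx":0,"dy":0,"dz":0,"rx":0,"ry":0,"rz":0,"hand":0.02},{"dx":0,"dy":0,"dz":0,"rx":0,"ry":0,"rz":0,"hand":0.03},{"dx":0,"dy":0,"dz":0,"rx":0,"ry":0,"rz":0,"hand":0.045},{"dx":0,"dy":0,"dz":0,"rx":0,"ry":0,"rz":0,"hand":0.045},{"dx":0,"dy":0,"dz":0,"rx":0,"ry":0,"rz":0,"hand":0.045},{"dx":0,"dy":0,"dz":0,"rx":0,"ry":0,"rz":0,"hand":0.045}]'
python3 -m pendant '[{"dx":0,"dy":0,"dz":-0.006,"rx":0,"ry":0,"rz":0,"hand":0.045},{"dx":0,"dy":0,"dz":-0.012,"rx":0,"ry":0,"rz":0,"hand":0.045},{"dx":0,"dy":0,"dz":-0.02,"rx":0,"ry":0,"rz":0,"hand":0.045},{"dx":0,"dy":0,"dz":-0.03,"rx":0,"ry":0,"rz":0,"hand":0.045},{"dx":0,"dy":0,"dz":-0.03,"rx":0,"ry":0,"rz":0,"hand":0.045},{"dx":0,"dy":0,"dz":-0.02,"rx":0,"ry":0,"rz":0,"hand":0.045},{"dx":0.03,"dy":0,"dz":0,"rx":0,"ry":0,"rz":0,"hand":0.045},{"dx":0.03,"dy":0,"dz":0,"rx":0,"ry":0,"rz":0,"hand":0.045},{"dx":0.03,"dy":0,"dz":0,"rx":0,"ry":0,"rz":0,"hand":0.045},{"dx":0.02,"dy":0,"dz":0,"rx":0,"ry":0,"rz":0,"hand":0.045},{"dx":0,"dy":0,"dz":0,"rx":0,"ry":0,"rz":0,"hand":0.045},{"dx":0,"dy":0,"dz":0,"rx":0,"ry":0,"rz":0,"hand":0.045}]'
python3 - <<'E'
from m import *
S=grab('scene'); a=S['frame'][130:400,120:400]
cv2.imwrite('pics/c9.png',cv2.resize(a,(616,594),interpolation=2)[...,::-1])
for z in(.05,.005,0): print(proj(S,[.574,-.115,.094+z]))
E
```

```text
clock: 10.02
position: [0.5743, -0.1161, 0.1059]
ee_rot: [-0.0, 0.648, 0.761, -0.0]
contact_force: [0.1, -0.4, -0.1]
width: 0.0446
gripper_force: 0.0
clock: 11.02
position: [0.5569, -0.0069, 0.2248]
ee_rot: [0.001, 0.648, 0.762, 0.0]
contact_force: [0.5, 0.1, 0.4]
width: 0.045
gripper_force: 0.0
[217.82219683 257.74662683]
[221.79621246 271.26346724]
[222.20895908 272.66734452]
```

View pics/c9.png

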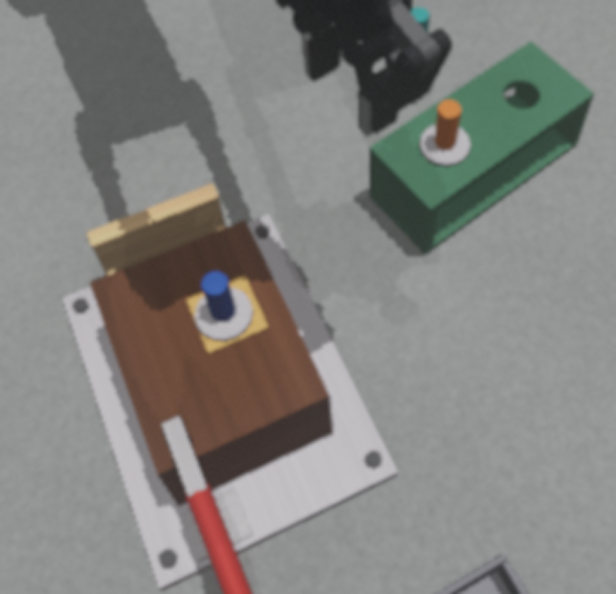

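The rod stands upright: its top at crop (214,281) is full-frame (217,258), as predicted, with the collar flat on the brass. The drawer is open, the plug is untouched and the arm is clear.

```bash
python3 -c "
from rig import manip
print(manip.sign_off())"
```

```text
the job is handed in; nothing more can be done
None
```

The job is handed in at about 11 s on the clock: the rod stands upright in the hole with its collar down, the drawer is open, the plug was not touched and the arm is clear.

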